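# Load the labelling station with a moulded lid and a label roll

## Robot

A 6-joint arm with a two-finger parallel gripper is mounted at the origin on the work surface. World frame = base frame: x ahead of the robot, y to its left, z up, the work surface at z = 0. Lengths are in mm, angles in degrees, forces in N, time in s.
With the tool pointing down it reaches from about 325 to 850 mm from the base axis. Payload 15.5 kg.
Tool frame: the origin (TCP) lies midway between the tips of the shut fingers; the grasp point (between the pads) lies arm.grip_point_offset behind it (arm.grip_point_offset is the distance from the TCP to the grasp point, in mm); z points along the fingers, y is the line along which they close (so a half turn about z gives the same grasp; the last joint's range is limited). The gripper opens to 91 mm and grips with 3 to 60 N. Pads are 32 mm wide; open, the fingers measure 118 mm over their backs; the gripper's body (76 mm by 178 mm) begins 60 mm behind the grasp point.
Start: joints at [-75.201, 28.281, 77.091, -0, 74.628, -5.472], TCP at [216.542, -586.29, 213.915] pointing down, gripper open.
Joint ranges: [-166.48, 166.48], [-47.26, 123.95], [12.59, 153.08], [-70.14, 250.14], [6.76, 159.57], [-176.63, 176.63]. Speed limits (degrees/s): [108.29, 108.29, 147.25, 172.46, 172.46, 172.46].

## Interface

Orientations are given as a 3x3 rotation matrix whose columns are the frame's x, y, z axes.
In Python, from bench import arm gives the robot as it stands.
- The arm moves only by the tool arm_command, never from a script. Its argument "rows" is one flat list of numbers, 6 for each row, row after row: the shift along the tool's x, y, z in units of 0.25 m (1.0 is 0.25 m), then the turn, a rotation vector about the tool's x, y, z in units of 45 degrees (1.0 is 45 degrees). In form: [dx, dy, dz, wx, wy, wz, dx, dy, dz, wx, wy, wz, ...]. A call has 1 to 20 rows; each row is the pose to reach, as a shift and turn from the pose commanded when the call began, along the tool's axes at that moment; what a row does not reach only later rows make up. A row lasts 1/8 s, in which the tool goes at most 62.5 mm and 10.7 degrees, less where a joint would pass 70% of its speed; a pose out of reach is approached as far as the arm can. A call with a number of a shift or a turn outside -1 to 1 is refused whole. A call with a gripper value outside its range is refused whole. "hand" is the opening, from 0 (shut) to 1 (fully open), set as the call begins (left out, the last holds). The fingers move at their own pace and stop on an object; the grip force is fixed at half the most. Time passes only in rows, so rows that repeat a pose let the fingers close. It gives the time, the measured TCP pose, the force, the opening and the grip force at its end, in the units of the state.
- arm.sense(): the state, without advancing time (a new reading comes with each control period).
- arm.snapshot(name): name is "scene" or "top" or "wrist"; returns a dict with "pixels" (384x512x3 uint8, red, green, blue), "fx", "fy", "cx", "cy" (pixels), "k1" (the pictures are not rectified: a ray, as slopes to the right and down, at radius r is drawn at 1 + k1 r^2 times it, then the intrinsics apply), "extrinsics" (4x4, takes a point from world to camera coordinates); the wrist camera has in their place "hand_eye" (4x4, takes a point from camera to tool coordinates, whose origin is the TCP and whose axes are the flange's). Camera axes: x right, y down, z forward; pixel columns grow to the right and rows downward; lengths in mm; the calibration is good to about 2 mm. A picture is of the moment at which its call begins: read the wrist's pose just before it. There is no depth.
- arm.close_job(): hands the job in; it is judged then, once.
Trained networks look in a picture, given as the dict that the camera call returned (one of the last four; its "shot" number tells which), for a name from the list of things; names that differ only in an ending like _2 or _b are one class to them, and where a whole thing is asked for, a point or a joint stands for the part that bears it (a point fixed in the world has none). Each returns a list of dicts, best first, with "p" (0 to 1); they miss things now and then, are a little off and sometimes report something else, mostly with a low value. They report only what shows in the picture. A call takes as long as a camera call.
- arm.spot_in(thing, picture): "at" ([x, y, z] in mm, in world coordinates, good to about 4 mm: the middle of the surface that is visible of it).
- arm.spot_point(thing, picture): "at" ([x, y, z] in mm, in world coordinates, good to about 4 mm: a listed point, or the origin of a listed thing).
The state is a dict: "t": time; "joint_pos": joint angles; "qd": joint speeds; "effort": joint torques, N m; "ee_pos": TCP position; "eef_rot": TCP orientation; "force": force on the tool from outside, world axes, zero at the start; "moment": the same for the moment, N m; "width": finger opening in mm; "grip_force": force on a finger pad.
Only numpy, scipy, OpenCV 4.12 (cv2) and the standard library are available. Lean on these libraries where they do the work, as an engineer would, in place of code of your own. Each camera call takes 0.05 s, during which the arm holds its last target. There are 200 camera calls.

## Task

Get the labelling station ready: lay the white moulded lid, handle up, flat on the two rails of the sloped rest, centred, its long edge down against the orange ledge; and put the label roll upright on the steel spindle, all the way down on its grey base. Set both down gently rather than letting them drop, let go of them, and leave the other things on the bench where they are.

Things in the scene. Friction and masses are not known exactly. Their poses are not given: they have to be found in the camera images.
- lid: white moulded lid, loose, about 0.2 kg, lying flat: 100 mm (its x) x 150 mm (its y), 8 mm thick at the rim, 12 mm in the middle (80 x 130 mm). On top at the centre a solid blue handle rib, 54 mm along x, 14 mm thick along y, its top 46 mm above the underside. Origin: centre of the underside, z up through the handle. Same when turned half round.
- rest_face: sloped top of the fixed rest. Origin on the rail tops, midway between the rails, 85 mm above the table; z: outward normal of the slope, 35 degrees from vertical; x: up the slope; y: along the ledge. Two rails 18 mm wide at y = -45 and +45 mm run from x = -60 to +52 mm, tops at z = 0. A lid lying right has its origin at x = -2 mm, y = 0, z = 0, its x along this x.
- ledge (a point): middle of the orange ledge's inner top edge, at x = -52, z = +10 mm in rest_face; the ledge is a bar 150 mm long along y and 8 mm thick, standing 10 mm above the rails at their lower end
- rest: foot of the same fixed rest: blue plate 130 x 150 x 8 mm on the table, with aluminium posts. Origin: centre of its underside, z up; rest_face lies 85 mm above it
- roll: roll of white labels with a green band round the middle, loose, standing on end: 60 mm across, 80 mm tall, through bore 28 mm, 0.15 to 0.31 kg. Origin: centre of the lower end, z along its axis.
- roll_center (a point): middle of the label roll, on its axis, 40 mm from both ends
- spindle: fixed upright steel spindle, 22 mm across, top at 68 mm above the table, its last 12 mm tapering to 10 mm across, on a round grey base 100 mm across and 12 mm high. Origin: on the axis at the table top, z up. A roll fully on has its lower end at z = 12 mm and its middle at z = 52 mm.
- red_bin: red open plastic bin, 80 x 110 x 60 mm; bystander. Origin: centre of its underside
- used_core: bare brown cardboard core, 36 mm across, 80 mm tall, standing; bystander (not the label roll). Origin: centre of its underside
- brush: bench brush, 170 mm long, lying; bystander
- jar: amber jar, 64 mm across, 90 mm tall; bystander. Origin: centre of its underside
- bottle: white bottle with a blue cap, 60 mm across, 130 mm tall; bystander. Origin: centre of its underside
- weight: steel weight, 50 mm across, 72 mm tall; bystander. Origin: centre of its underside

How it is judged (in metres and radians):
At the end, for the whole second after the job is handed in: Lid handle up on the rails: flat to the slope within 4 degrees, square within 7, long edge within 10 mm of the ledge, centred within 15 mm, underside within 5 mm of the rails. Roll upright on the spindle, axis within 7 mm, lower end within 5 mm of the base. Both released, at rest (x of lid in the frame of rest_face between -0.007 and 0.008 m and y of lid in the frame of rest_face between -0.015 and 0.015 m and z of lid in the frame of rest_face between -0.004 and 0.005 m and angle between the z axis of lid and the z axis of rest_face, either way round below 0.07 rad and angle between the x axis of lid and the x axis of rest_face, either way round below 0.12 rad and angle between lid's own z axis and vertical below 0.8 rad and horizontal distance between roll_center and spindle below 0.007 m and z of roll_center in the frame of spindle between 0.046 and 0.057 m and angle between the z axis of roll and the z axis of spindle, either way round below 0.08 rad and linear speed of each of lid, roll below 0.02 m/s); the robot touches nothing.
It fails at once if the lid is dropped or thrown (moves faster than 0.5 m/s while the fingers do not touch it) (linear speed of lid above 0.5 m/s and contact force between the fingers and lid below 0.05 N).
It fails at once if the label roll is dropped or thrown (moves faster than 0.5 m/s while the fingers do not touch it) (linear speed of roll above 0.5 m/s and contact force between the fingers and roll below 0.05 N).
It fails at once if a bystander is moved more than 30 mm (distance of any of red_bin, used_core, brush, jar, bottle, weight from where it was at the start of the episode above 0.03 m).
It also fails if it takes over 58 s, if anything falls off the work surface, if the arm or the gripper's body presses on something with over 40 N, if the wrist force passes 120 N, or if a joint passes its speed limit or range.

## Working session

There is one attempt and no reset: what is moved stays moved. The work goes in short steps, Python scripts to look and compute and a tool call to move; the robot and the scene stay as the last step left them, time stands still between calls to the robot, and variables do not carry over. Pictures are saved under pics/ and viewed, at most 13 in all, crops included, and the job is handed in when it is done.

Besides the shell and the picture viewer there is one more tool, called after "Call:" as name(argument=value, ...) on one line, values as JSON. arm_command: Moves the arm, as the interface text tells. Its arguments: {"type":"object","properties":{"rows":{"type":"array"},"hand":{"type":"number"}},"required":["rows"]}

```bash
ls; mkdir -p pics; cat > h.py <<'E'
import numpy as np, cv2, json
from bench import arm
def save(p,name): cv2.imwrite('pics/'+name+'.png',cv2.cvtColor(np.asarray(p['pixels']),cv2.COLOR_RGB2BGR))
E
python3 - <<'E'
from h import *
print(arm.grip_point_offset)
s=arm.sense();print({k:np.round(v,2).tolist() for k,v in s.items() if k in('t','ee_pos','eef_rot','width','force')})
for c in ('top','scene'):
    p=arm.snapshot(c);save(p,c+'0')
    print(c,p['fx'],p['cx'],p['cy'],p['k1'],np.round(p['extrinsics'],3).tolist())
    for n in ['lid','rest_face','ledge','rest','roll','roll_center','spindle','red_bin','used_core','brush','jar','bottle','weight']:
        r=arm.spot_point(n,p); print(n,[(round(d['p'],2),np.round(d['at']).tolist()) for d in r[:2]])
print(arm.sense()['t'])
a=np.hstack([cv2.imread('pics/top0.png'),cv2.imread('pics/scene0.png')])
cv2.imwrite('pics/both0.png',cv2.resize(a,(800,300),interpolation=cv2.INTER_AREA))
E
```

```text
pics
18.8
{'t': 0.0, 'ee_pos': [216.47, -585.93, 213.34], 'eef_rot': [[0.94, 0.35, -0.0], [0.35, -0.94, 0.0], [0.0, -0.0, -1.0]], 'force': [-1.17, 0.27, 0.03], 'width': 91.09}
top 373.63244362285593 252.43657131003567 193.45177755220914 -0.023115067188193596 [[0.024, -1.0, -0.02, -57.481], [-0.999, -0.023, -0.046, 578.042], [0.046, 0.021, -0.999, 1017.683], [0.0, 0.0, 0.0, 1.0]]
lid [(0.77, [383.0, -318.0, 3.0])]
rest_face [(0.69, [606.0, 145.0, -2.0]), (0.66, [601.0, 147.0, 84.0])]
ledge []
rest [(0.87, [603.0, 146.0, -3.0])]
roll [(0.57, [381.0, 349.0, -2.0])]
roll_center [(0.8, [386.0, 351.0, 40.0]), (0.74, [604.0, 149.0, 82.0])]
spindle [(0.82, [620.0, -125.0, -0.0])]
red_bin [(0.94, [392.0, -5.0, -1.0])]
used_core [(0.64, [480.0, -44.0, 0.0])]
brush [(0.98, [616.0, 366.0, -3.0])]
jar [(0.84, [588.0, -349.0, -0.0]), (0.51, [572.0, -457.0, -3.0])]
bottle [(0.62, [787.0, -26.0, 4.0]), (0.52, [389.0, -5.0, -0.0])]
weight [(0.57, [573.0, -462.0, -2.0])]
scene 406.1789010448525 255.73055214696694 192.2984524056607 -0.09024024718947994 [[-0.584, 0.812, 0.0, 379.095], [0.62, 0.446, -0.645, -277.94], [-0.524, -0.377, -0.764, 1451.81], [0.0, 0.0, 0.0, 1.0]]
lid [(0.68, [381.0, -320.0, 5.0])]
rest_face [(0.69, [604.0, 148.0, 81.0])]
ledge [(0.77, [558.0, 140.0, 61.0]), (0.51, [575.0, -460.0, -2.0])]
rest [(0.78, [607.0, 142.0, -0.0])]
roll [(0.69, [391.0, 355.0, 1.0])]
roll_center []
spindle [(0.59, [618.0, -128.0, 1.0])]
red_bin [(0.8, [389.0, -5.0, -0.0]), (0.71, [602.0, 149.0, 82.0])]
used_core [(0.81, [479.0, -46.0, -0.0])]
brush [(0.75, [794.0, -18.0, -2.0]), (0.59, [612.0, 364.0, 2.0])]
jar [(0.78, [590.0, -353.0, 1.0]), (0.19, [610.0, 364.0, -0.0])]
bottle [(0.58, [790.0, -17.0, 1.0])]
weight [(0.69, [579.0, -456.0, 0.0])]
1.4
```

View pics/top0.png

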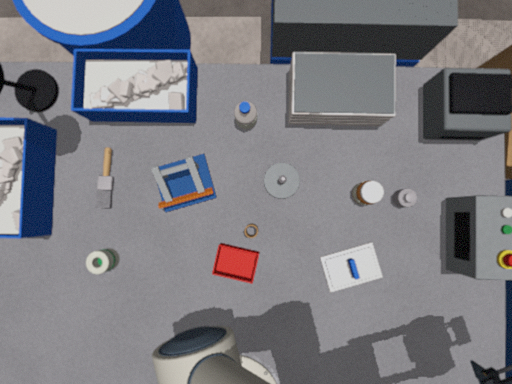

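View pics/scene0.png

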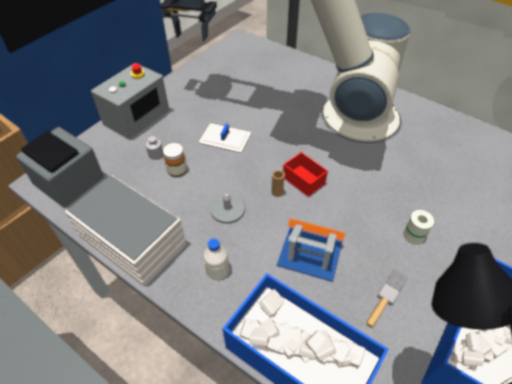

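The top picture shows the lid at about (352,267) with its blue handle, the rest at (184,183) with the orange ledge at (186,200), the roll at (100,262) and the spindle at (282,181). The scene picture agrees: handle (225,131), ledge (317,231), roll (420,222), spindle (227,200). Next I'll refine these by colour and triangulation.

```bash
cat >> h.py <<'E'
def und(p,uv):
    K=np.array([[p['fx'],0,p['cx']],[0,p['fy'],p['cy']],[0,0,1.]])
    return cv2.undistortPoints(np.float64(uv).reshape(-1,1,2),K,np.array([p['k1'],0,0,0.])).reshape(-1,2)
def cam(p,T=None):  # camera->world
    return np.linalg.inv(p['extrinsics']) if T is None else T
def rays(p,uv,T=None):
    M=cam(p,T);d=np.c_[und(p,uv),np.ones(len(np.atleast_2d(uv)))]@M[:3,:3].T
    return M[:3,3],d
def onplane(p,uv,z,T=None):
    o,d=rays(p,uv,T);return o+d*((z-o[2])/d[:,2])[:,None]
def tri(obs): # list of (p,uv,T)
    A=np.zeros((3,3));b=np.zeros(3)
    for p,uv,T in obs:
        o,d=rays(p,[uv],T);d=d[0]/np.linalg.norm(d[0]);P=np.eye(3)-np.outer(d,d);A+=P;b+=P@o
    x=np.linalg.solve(A,b)
    return x
def blob(p,lo,hi,box):
    im=cv2.cvtColor(np.asarray(p['pixels']),cv2.COLOR_RGB2HSV);m=cv2.inRange(im,lo,hi)
    k=np.zeros_like(m);x0,y0,x1,y1=box;k[y0:y1,x0:x1]=255;m&=k
    n,l,st,c=cv2.connectedComponentsWithStats(m);i=1+np.argmax(st[1:,4])
    mm=(l==i).astype(np.uint8);cn=max(cv2.findContours(mm,cv2.RETR_EXTERNAL,cv2.CHAIN_APPROX_NONE)[0],key=cv2.contourArea).reshape(-1,2)
    return c[i],cn,st[i,4]
def rect(P): return [np.round(v,1) if not np.isscalar(v) else round(v,1) for v in cv2.minAreaRect(np.float32(P[:,:2]))]
E
python3 - <<'E'
from h import *
t=arm.snapshot('top');s=arm.snapshot('scene')
B=((100,120,50),(130,255,255));O=((5,150,100),(20,255,255));W=((0,0,190),(180,40,255));G=((40,60,40),(90,255,255))
def show(n,r,bt,bs,z):
    a=blob(t,*r,bt);b=blob(s,*r,bs)
    x=tri([(t,a[0],None),(s,b[0],None)])
    print(n,a[0].round(1),a[2],b[0].round(1),b[2],'tri',x.round(1),'rect top',rect(onplane(t,a[1],z)),'rect scene',rect(onplane(s,b[1],z)))
show('handle',B,(335,250,370,285),(210,118,240,145),46)
show('lid',W,(310,235,395,300),(190,110,260,160),8)
show('ledge',O,(140,180,230,220),(275,210,360,250),65)
show('rollgreen',G,(80,240,125,285),(395,200,445,250),80)
show('rollwhite',W,(80,240,125,285),(395,200,445,235),80)
for nm,p in(('t',t),('s',s)):
    for n in ['lid','rest_face','rest','roll','roll_center','spindle','ledge']:
        r=arm.spot_point(n,p); print(nm,n,[(round(d['p'],2),np.round(d['at']).tolist()) for d in r[:2]])
a=cv2.resize(cv2.imread('pics/top0.png')[140:290,80:320],None,fx=3,fy=3,interpolation=cv2.INTER_CUBIC)
cv2.imwrite('pics/crop1.png',a)
E
```

```text
handle [353.1 268.4] 103 [224.6 130.7] 64 tri [ 384.5 -317.5   35.5] rect top [array([ 385.8, -314.9]), array([52.1, 13.9]), 17.6] rect scene [array([ 394.2, -308.6]), array([70.2, 17.8]), 22.8]
lid [351.  266.9] 1747 [224.9 137.4] 894 tri [ 383.8 -319.3    4.2] rect top [array([ 384.1, -318.7]), array([ 98. , 147.8]), 17.4] rect scene [array([ 383.7, -320. ]), array([107.8, 155.2]), 17.3]
ledge [185.5 197.9] 269 [316.2 228.6] 336 tri [561.5 133.2  52.6] rect top [array([562. , 131.7]), array([ 15.2, 145.8]), 17.2] rect scene [array([570.9, 136.1]), array([ 23.1, 144.5]), 17.0]
rollgreen [ 99.1 261.2] 29 [412. 233.] 24 tri [391.1 358.2  24.5] rect top [array([391.4, 347.1]), array([16.6, 11. ]), 47.6] rect scene [array([448.6, 348.8]), array([35.8,  9.1]), 81.2]
rollwhite [ 96.7 262.3] 274 [422.3 218.4] 305 tri [388.6 353.6  80.4] rect top [array([388. , 354.2]), array([54.1, 55.4]), 1.8] rect scene [array([387.6, 353.8]), array([61.7, 61.7]), 64.3]
t lid [(0.64, [382.0, -320.0, 2.0])]
t rest_face [(0.75, [601.0, 149.0, 86.0])]
t rest [(0.84, [606.0, 145.0, -2.0])]
t roll [(0.97, [383.0, 356.0, -3.0])]
t roll_center [(0.85, [385.0, 351.0, 41.0]), (0.27, [604.0, 143.0, -0.0])]
t spindle [(0.85, [619.0, -124.0, -0.0]), (0.3, [559.0, 133.0, 61.0])]
t ledge [(0.93, [560.0, 130.0, 60.0])]
s lid [(0.65, [384.0, -321.0, 4.0]), (0.57, [559.0, 138.0, 64.0])]
s rest_face [(0.55, [605.0, 149.0, 84.0])]
s rest [(0.66, [606.0, 140.0, -3.0]), (0.43, [384.0, -320.0, 5.0])]
s roll [(0.82, [391.0, 354.0, 1.0])]
s roll_center [(0.81, [384.0, 353.0, 37.0])]
s spindle [(0.82, [615.0, -126.0, 0.0]), (0.54, [384.0, -326.0, 2.0])]
s ledge [(0.87, [556.0, 139.0, 60.0])]
```

View pics/crop1.png

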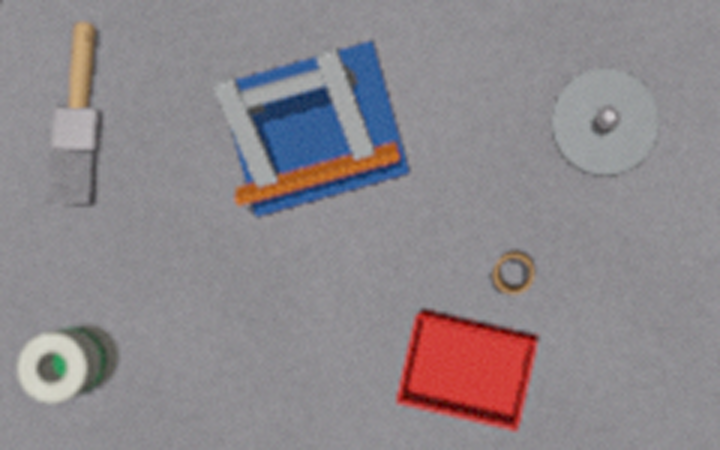

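The crop confirms the geometry: ledge across (320,175), rails rising away from the robot, spindle tip at (606,117), roll top at (52,367). Yaw of both lid and rest is about 17°. I'll move above the lid and check with the wrist camera.

```bash
cat >> h.py <<'E'
from scipy.spatial.transform import Rotation as Ro
def Rdown(yaw):
    c,s=np.cos(np.radians(yaw)),np.sin(np.radians(yaw));return np.array([[c,s,0],[s,-c,0],[0,0,-1.]])
def Rslope(yaw,tilt=35):
    h=Rdown(yaw);t=np.radians(tilt);xh=h[:,0];z=np.array([0,0,1.])
    x=np.cos(t)*xh+np.sin(t)*z;n=-np.sin(t)*xh+np.cos(t)*z
    return np.c_[x,np.cross(-n,x),-n]
def go(pos,R,s=None,start=None):
    if start is None:
        s=arm.sense();p0,R0=np.array(s['ee_pos']),np.array(s['eef_rot'])
    else: p0,R0=start
    d=R0.T@(np.array(pos)-p0)/250;w=Ro.from_matrix(R0.T@R).as_rotvec(degrees=True)/45
    print(np.round(np.r_[d,w],3).tolist())
def wristT():
    s=arm.sense();p=arm.snapshot('wrist');T=np.eye(4);T[:3,:3]=s['eef_rot'];T[:3,3]=s['ee_pos']
    return p,T@np.array(p['hand_eye'])
E
python3 - <<'E'
from h import *
go((384,-319,150),Rdown(17.4))
E
```

```text
[0.999, -0.771, 0.256, 0.0, 0.0, 0.064]
```

Call:
arm_command(rows=[0.5, -0.385, 0.13, 0, 0, 0.03, 0.8, -0.62, 0.2, 0, 0, 0.06, 0.98, -0.755, 0.25, 0, 0, 0.064, 0.999, -0.771, 0.256, 0, 0, 0.064, 0.999, -0.771, 0.256, 0, 0, 0.064, 0.999, -0.771, 0.256, 0, 0, 0.064, 0.999, -0.771, 0.256, 0, 0, 0.064, 0.999, -0.771, 0.256, 0, 0, 0.064], hand=1)

```text
t: 3.2
ee_pos: [383.8, -320.2, 150.2]
eef_rot: [[0.955, 0.298, 0.0], [0.298, -0.955, -0.001], [0.0, 0.001, -1.0]]
force: [-0.3, 0.0, 0.4]
width: 91.2
grip_force: 0.0
```

```bash
python3 - <<'E'
from h import *
s=arm.sense();print(s['t'],s['ee_pos'],s['qd'])
p,T=wristT();save(p,'w1')
for n in ['lid']:
    r=arm.spot_point(n,p); print(n,[(round(d['p'],2),np.round(d['at'],1).tolist()) for d in r[:2]])
try:
    a=blob(p,(100,120,50),(130,255,255),(0,0,512,384));print(a[0],a[2],rect(onplane(p,a[1],46,T)))
except Exception as e: print(e)
go((384,-319,16),Rdown(17.4))
E
```

```text
3.2 [ 383.79879743 -320.18920778  150.19188447] [-0.45694862 -0.01907287 -0.08032551  0.1017883  -0.0894504   0.10013036]
lid [(0.62, [385.7, -320.3, -0.6])]
[255.9602122  186.12201592] 754 [array([ 384.7, -318.9]), array([54.8, 11.6]), 17.7]
[0.003, -0.004, 0.537, 0.001, -0.0, -0.002]
```

View pics/w1.png

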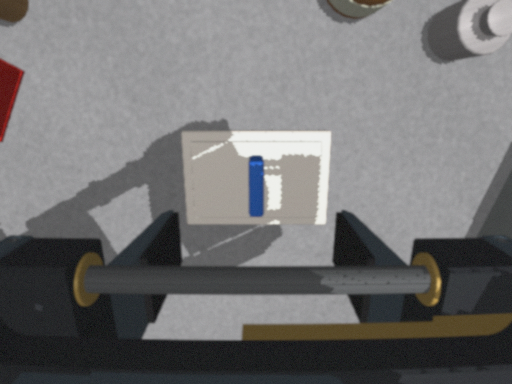

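The wrist view shows the blue handle at (256,186), aligned between the fingers, agreeing with the other measurement within 1–2 mm. Going down and gripping.

Call:
arm_command(rows=[0.003, -0.004, 0.2, 0, 0, 0, 0.003, -0.004, 0.38, 0, 0, 0, 0.003, -0.004, 0.47, 0, 0, 0, 0.003, -0.004, 0.51, 0, 0, 0, 0.003, -0.004, 0.53, 0, 0, 0, 0.003, -0.004, 0.533, 0, 0, 0, 0.003, -0.004, 0.533, 0, 0, 0])

```text
t: 4.18
ee_pos: [384.8, -318.2, 17.3]
eef_rot: [[0.954, 0.299, 0.001], [0.299, -0.954, -0.001], [0.001, 0.001, -1.0]]
force: [-0.4, -0.8, -0.3]
width: 91.4
grip_force: 0.0
```

Call:
arm_command(rows=[0, 0, 0, 0, 0, 0, 0, 0, 0, 0, 0, 0, 0, 0, 0, 0, 0, 0, 0, 0, 0, 0, 0, 0, 0, 0, 0, 0, 0, 0, 0, 0, 0, 0, 0, 0, 0, 0, 0, 0, 0, 0], hand=0)

```text
t: 5.05
ee_pos: [384.4, -317.7, 16.6]
eef_rot: [[0.954, 0.299, -0.0], [0.299, -0.954, 0.0], [-0.0, -0.0, -1.0]]
force: [0.3, -0.2, -1.4]
width: 24.0
grip_force: 0.0
```

Call:
arm_command(rows=[0, 0, 0, 0, 0, 0, 0, 0, 0, 0, 0, 0, 0, 0, 0, 0, 0, 0, 0, 0, 0, 0, 0, 0, 0, 0, 0, -0.02, 0, 0, 0, 0, 0, -0.08, 0, 0, 0, 0, 0, -0.2, 0, 0, 0, 0, 0, -0.35, 0, 0, 0, 0, 0, -0.5, 0, 0, 0, 0, 0, -0.65, 0, 0, 0, 0, 0, -0.75, 0, 0, 0, 0, 0, -0.8, 0, 0, 0, 0, 0, -0.8, 0, 0, 0])

```text
schema error: expected a multiple of 6 numbers
```

```bash
python3 - <<'E'
from h import *
s=arm.sense();print(s['t'],s['ee_pos'],s['width'],s['grip_force'],s['force'])
y=17.1;R=Rslope(y);F=np.array([603.5,148.5,85])
# lid centred: TCP = face + x*-2 + n*(17+..)
n=-R[:,2]
print((F-2*R[:,0]+n*17))
for k in (110,60): go(F+0*R[:,0]+n*(17+k),R)
E
```

```text
5.05 [ 384.44236304 -317.74316855   16.64620633] 24.00904862622535 0.0 [ 0.25048379 -0.21714564 -1.42340022]
[592.61437442 145.1511443   97.77843188]
[1.102, -1.519, -0.689, -0.002, 0.778, 0.006]
[1.217, -1.519, -0.526, -0.002, 0.778, 0.006]
```

Call:
arm_command(rows=[0, 0, 0, 0, 0, 0, 0, 0, 0, 0, 0, 0, 0, 0, 0, 0, 0, 0, 0, 0, 0, 0, 0, 0, 0, 0, -0.02, 0, 0, 0, 0, 0, -0.08, 0, 0, 0, 0, 0, -0.2, 0, 0, 0, 0, 0, -0.35, 0, 0, 0, 0, 0, -0.5, 0, 0, 0, 0, 0, -0.65, 0, 0, 0, 0, 0, -0.75, 0, 0, 0, 0, 0, -0.8, 0, 0, 0, 0, 0, -0.8, 0, 0, 0])

```text
t: 6.68
ee_pos: [384.5, -317.8, 217.3]
eef_rot: [[0.954, 0.299, 0.001], [0.299, -0.954, -0.001], [0.001, 0.001, -1.0]]
force: [0.9, 0.5, -2.4]
width: 13.6
grip_force: 30.0
```

```bash
python3 - <<'E'
from h import *
s=arm.sense();print(s['t'],s['ee_pos'],s['width'],s['grip_force'],s['force'])
y=17.1;R=Rslope(y);F=np.array([603.5,148.5,85])
n=-R[:,2]
for k in (110,60): go(F+0*R[:,0]+n*(17+k),R)
p,T=wristT();save(p,'w2')
E
```

```text
6.675 [ 384.53920245 -317.81183546  217.29170675] 13.5863842512681 29.999652206897736 [ 0.94390053  0.50262408 -2.37860964]
[1.102, -1.52, 0.112, -0.001, 0.777, 0.007]
[1.217, -1.519, 0.276, -0.001, 0.777, 0.007]
```

View pics/w2.png

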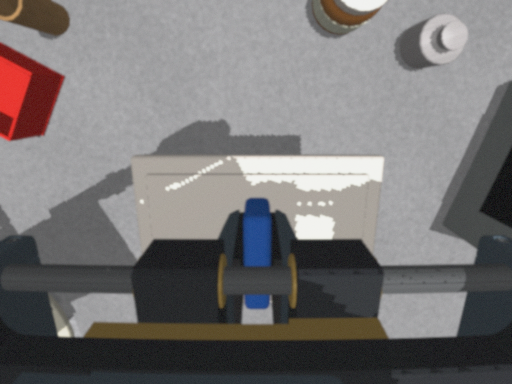

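Lid is firmly held, handle at (257,250) between the pads and lid level. Carrying it to the rest while tilting.

Call:
arm_command(rows=[0.02, -0.03, 0, 0, 0.01, 0, 0.07, -0.1, 0, 0, 0.04, 0, 0.14, -0.2, 0, 0, 0.1, 0, 0.22, -0.32, 0, 0, 0.16, 0, 0.31, -0.45, 0, 0, 0.22, 0, 0.4, -0.58, 0, 0, 0.28, 0, 0.49, -0.7, 0, 0, 0.34, 0, 0.56, -0.8, 0, 0, 0.39, 0, 0.62, -0.89, 0, 0, 0.43, 0, 0.66, -0.95, 0, 0, 0.46, 0, 0.69, -0.99, 0, 0, 0.48, 0, 0.7, -1.0, 0, 0, 0.48, 0, 0.7, -1.0, 0, 0, 0.48, 0])

```text
t: 8.35
ee_pos: [477.0, -27.1, 216.7]
eef_rot: [[0.887, 0.299, 0.351], [0.278, -0.954, 0.11], [0.368, 0.0, -0.93]]
force: [-0.4, -0.7, -1.8]
width: 13.8
grip_force: 30.0
```

```bash
python3 - <<'E'
from h import *
s=arm.sense();print(s['t'],s['ee_pos'],s['width'],s['grip_force'])
y=17.1;R=Rslope(y);F=np.array([603.5,148.5,85]);n=-R[:,2]
go(F+0*R[:,0]+n*(17+90),R)
# lid offset in hand from w2 (far edge row 157, cols 133..383)
p=arm.snapshot('wrist');H=np.array(p['hand_eye']);print(H.round(3).tolist())
print(onplane(p,[[134,157],[383,157]],8.5,H).round(1))
E
```

```text
8.35 [476.97699095 -27.09002539 216.71184212] 13.797638477735566 29.99969869852066
[0.351, -0.52, 0.328, -0.003, 0.298, 0.006]
[[0.001, -0.96, -0.28, 78.669], [1.0, 0.001, 0.0, -0.09], [0.0, -0.28, 0.96, -170.476], [0.0, 0.0, 0.0, 1.0]]
[[ 46.  -71.6   8.5]
 [ 46.2  73.4   8.5]]
```

Call:
arm_command(rows=[0.02, -0.03, 0.01, 0, 0.02, 0, 0.06, -0.1, 0.05, 0, 0.06, 0, 0.12, -0.19, 0.1, 0, 0.12, 0, 0.19, -0.29, 0.17, 0, 0.18, 0, 0.26, -0.39, 0.24, 0, 0.23, 0.003, 0.31, -0.46, 0.29, 0, 0.27, 0.006, 0.34, -0.505, 0.32, -0.003, 0.295, 0.006, 0.351, -0.52, 0.328, -0.003, 0.298, 0.006, 0.351, -0.52, 0.328, -0.003, 0.298, 0.006, 0.351, -0.52, 0.328, -0.003, 0.298, 0.006])

```text
t: 9.65
ee_pos: [544.6, 130.1, 173.1]
eef_rot: [[0.783, 0.293, 0.549], [0.24, -0.956, 0.168], [0.574, 0.0, -0.819]]
force: [0.6, -1.0, -1.7]
width: 13.6
grip_force: 30.0
```

```bash
python3 - <<'E'
from h import *
s=arm.sense();print(s['t'],s['ee_pos'],s['force'])
y=17.1;R=Rslope(y);F=np.array([603.5,148.5,85]);n=-R[:,2]
print('rel face',(R.T@(np.array(s['ee_pos'])-F)).round(1))
go(F+4*R[:,0]+n*(17+14),R)
sc=arm.snapshot('scene');p,T=wristT();w=p['pixels']
a=np.asarray(sc['pixels'])[130:290,230:430];a=cv2.resize(a,None,fx=2.2,fy=2.2,interpolation=cv2.INTER_CUBIC)
b=cv2.resize(np.asarray(w),(470,352))
cv2.imwrite('pics/c3.png',cv2.cvtColor(np.hstack([cv2.resize(a,(330,264)),cv2.resize(b,(352,264))]),cv2.COLOR_RGB2BGR))
for pp in (sc,):
  for nme in ('rest_face','ledge','lid'):
    print(nme,[(round(d['p'],2),np.round(d['at']).tolist()) for d in arm.spot_point(nme,pp)[:2]])
E
```

```text
9.65 [544.64600045 130.11461449 173.07960786] [ 0.56045213 -0.97411338 -1.71053123]
rel face [   0.     0.3 -107.5]
[0.016, -0.001, 0.306, 0.001, -0.001, -0.001]
rest_face [(0.62, [606.0, 150.0, 83.0])]
ledge [(0.97, [556.0, 139.0, 65.0])]
lid [(0.87, [556.0, 129.0, 160.0])]
```

View pics/c3.png

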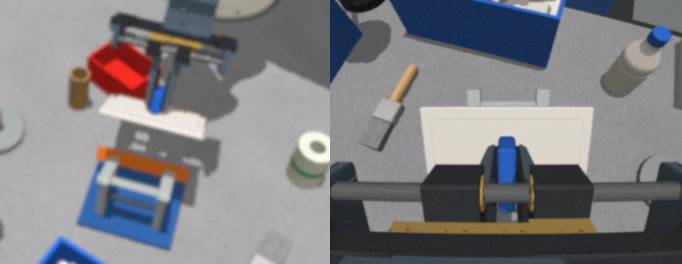

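The lid hovers over the rest, square with the rails: in the wrist half, rail ends at (474,97) and (543,97) sit symmetric about the lid edges at 422 and 591. Lowering, offset 5 mm upslope.

Call:
arm_command(rows=[0.005, 0, 0.03, 0, 0, 0, 0.01, 0, 0.1, 0, 0, 0, 0.02, 0, 0.18, 0, 0, 0, 0.022, 0, 0.24, 0, 0, 0, 0.022, 0, 0.28, 0, 0, 0, 0.022, 0, 0.306, 0, 0, 0, 0.022, 0, 0.306, 0, 0, 0, 0.022, 0, 0.306, 0, 0, 0])

```text
t: 10.9
ee_pos: [590.7, 144.7, 113.4]
eef_rot: [[0.783, 0.294, 0.548], [0.241, -0.956, 0.169], [0.574, -0.0, -0.819]]
force: [-0.6, -0.1, -1.0]
width: 13.9
grip_force: 30.0
```

```bash
python3 - <<'E'
from h import *
s=arm.sense();y=17.1;R=Rslope(y);F=np.array([603.5,148.5,85])
print(s['t'],'rel face',(R.T@(np.array(s['ee_pos'])-F)).round(1),'force tool',(R.T@s['force']).round(1))
sc=arm.snapshot('scene');p,T=wristT();t=arm.snapshot('top')
f=lambda q,b:cv2.resize(np.asarray(q['pixels'])[b[1]:b[3],b[0]:b[2]],(390,290),interpolation=cv2.INTER_CUBIC)
cv2.imwrite('pics/c4.png',cv2.cvtColor(np.hstack([f(sc,(260,170,380,260)),f(p,(100,60,400,283))]),cv2.COLOR_RGB2BGR))
E
```

```text
10.9 rel face [  5.4  -0.1 -30.9] force tool [-1.1 -0.1  0.5]
```

View pics/c4.png

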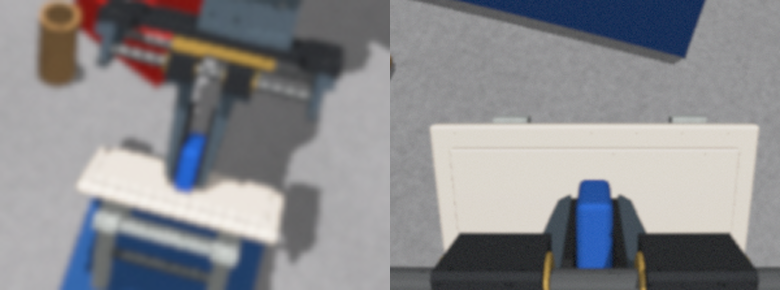

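Rail ends peek out beyond the lid edge at (512,119) and (688,119), about 2 mm right of lid centre. By the relative geometry the lid sits about 6 mm above the ledge. Lowering slowly with a small lateral correction.

Call:
arm_command(rows=[0, 0.004, 0.008, 0, 0, 0, 0, 0.008, 0.018, 0, 0, 0, 0, 0.008, 0.028, 0, 0, 0, 0, 0.008, 0.036, 0, 0, 0, 0, 0.008, 0.042, 0, 0, 0, 0, 0.008, 0.046, 0, 0, 0, 0, 0.008, 0.05, 0, 0, 0, 0, 0.008, 0.05, 0, 0, 0])

```text
t: 12.05
ee_pos: [598.3, 145.0, 102.9]
eef_rot: [[0.783, 0.294, 0.548], [0.241, -0.956, 0.169], [0.574, -0.0, -0.819]]
force: [0.5, -0.6, -2.5]
width: 14.2
grip_force: 30.0
```

Call:
arm_command(rows=[0, 0, 0.003, 0, 0, 0, 0, 0, 0.006, 0, 0, 0, 0, 0, 0.008, 0, 0, 0, 0, 0, 0.008, 0, 0, 0])

```text
t: 12.55
ee_pos: [599.3, 145.3, 101.4]
eef_rot: [[0.783, 0.294, 0.548], [0.241, -0.956, 0.169], [0.574, -0.0, -0.819]]
force: [-3.6, -1.2, 2.3]
width: 14.2
grip_force: 30.0
```

Contact with the rails (about 5 N). Sliding down to the ledge.

Call:
arm_command(rows=[-0.004, 0, 0, 0, 0, 0, -0.008, 0, 0, 0, 0, 0, -0.012, 0, 0, 0, 0, 0, -0.016, 0, 0, 0, 0, 0, -0.018, 0, 0, 0, 0, 0, -0.018, 0, 0, 0, 0, 0])

```text
t: 13.3
ee_pos: [596.4, 144.4, 99.3]
eef_rot: [[0.782, 0.294, 0.549], [0.24, -0.956, 0.169], [0.575, -0.0, -0.818]]
force: [-0.7, -1.0, 5.8]
width: 13.7
grip_force: 30.0
```

```bash
python3 - <<'E'
from h import *
s=arm.sense();y=17.1;R=Rslope(y);F=np.array([603.5,148.5,85])
print(s['t'],'rel face',(R.T@(np.array(s['ee_pos'])-F)).round(1),'force tool',(R.T@s['force']).round(1))
E
```

```text
13.3 rel face [  1.6   1.9 -16.3] force tool [ 2.6  0.7 -5.3]
```

Call:
arm_command(rows=[-0.004, 0, 0, 0, 0, 0, -0.008, 0, 0, 0, 0, 0, -0.01, 0, 0, 0, 0, 0, -0.01, 0, 0, 0, 0, 0])

```text
t: 13.8
ee_pos: [595.9, 144.3, 99.1]
eef_rot: [[0.78, 0.295, 0.552], [0.24, -0.956, 0.17], [0.577, -0.0, -0.816]]
force: [2.5, 2.1, 15.6]
width: 14.1
grip_force: 30.0
```

```bash
python3 - <<'E'
from h import *
s=arm.sense();y=17.1;R=Rslope(y);F=np.array([603.5,148.5,85])
print(s['t'],'rel face',(R.T@(np.array(s['ee_pos'])-F)).round(1),'force tool',(R.T@s['force']).round(1))
E
```

```text
13.8 rel face [  1.1   1.8 -16.5] force tool [ 11.4  -1.3 -11.1]
```

Ledge contact (11 N along the slope). Relaxing the push, then opening.

Call:
arm_command(rows=[0.004, 0, -0.001, 0, 0, 0, 0.008, 0, -0.002, 0, 0, 0, 0.008, 0, -0.002, 0, 0, 0])

```text
t: 14.18
ee_pos: [595.8, 144.2, 99.3]
eef_rot: [[0.782, 0.294, 0.549], [0.241, -0.956, 0.169], [0.575, -0.0, -0.818]]
force: [4.6, 2.3, 2.1]
width: 13.8
grip_force: 30.0
```

Call:
arm_command(rows=[0, 0, 0, 0, 0, 0, 0, 0, 0, 0, 0, 0, 0, 0, 0, 0, 0, 0, 0, 0, 0, 0, 0, 0], hand=0.6)

```text
t: 14.68
ee_pos: [595.0, 144.0, 98.8]
eef_rot: [[0.783, 0.294, 0.548], [0.241, -0.956, 0.169], [0.574, -0.0, -0.819]]
force: [-0.3, -0.4, 0.1]
width: 50.7
grip_force: 0.0
```

```bash
python3 - <<'E'
from h import *
s=arm.sense();print(s['t'],s['width'],s['grip_force'],s['force'])
y=17.1
p=np.array(s['ee_pos']);R=np.array(s['eef_rot'])
go(p-R[:,2]*90,R)
go((388,353.5,240),Rdown(40));go((388,353.5,240),Rdown(0))
E
```

```text
14.675 50.69922959368845 0.0 [-0.306656   -0.38473403  0.06844912]
[0.0, -0.0, -0.36, 0.0, 0.0, 0.0]
[-0.123, -1.044, -0.775, 0.155, -0.767, -0.493]
[-0.123, -1.044, -0.775, -0.116, -0.772, 0.368]
```

Retreating along the slope normal, then a look.

Call:
arm_command(rows=[0, 0, -0.03, 0, 0, 0, 0, 0, -0.1, 0, 0, 0, 0, 0, -0.22, 0, 0, 0, 0, 0, -0.36, 0, 0, 0, 0, 0, -0.46, 0, 0, 0, 0, 0, -0.5, 0, 0, 0, 0, 0, -0.5, 0, 0, 0], hand=1)

```text
t: 15.55
ee_pos: [526.6, 122.9, 202.0]
eef_rot: [[0.782, 0.294, 0.55], [0.241, -0.956, 0.169], [0.575, 0.0, -0.818]]
force: [-0.4, 0.2, -0.6]
width: 91.4
grip_force: 0.0
```

```bash
python3 - <<'E'
from h import *
s=arm.sense();print(s['t'],s['ee_pos'])
go((388,353.5,240),Rdown(17.1))
sc=arm.snapshot('scene');p,T=wristT()
f=lambda q,b:cv2.resize(np.asarray(q['pixels'])[b[1]:b[3],b[0]:b[2]],(390,290),interpolation=cv2.INTER_CUBIC)
cv2.imwrite('pics/c5.png',cv2.cvtColor(np.hstack([f(sc,(260,170,380,260)),f(p,(100,60,400,283))]),cv2.COLOR_RGB2BGR))
for q in (p,sc):
  for n in ('lid','rest_face','ledge'): print(n,[(round(d['p'],2),np.round(d['at']).tolist()) for d in arm.spot_point(n,q)[:2]])
E
```

```text
15.55 [526.60630067 122.88868685 202.04360536]
[-0.124, -1.045, -0.273, 0.0, -0.78, -0.0]
lid [(0.75, [608.0, 142.0, 82.0])]
rest_face []
ledge [(0.94, [562.0, 129.0, 62.0])]
lid []
rest_face [(0.47, [603.0, 147.0, 82.0])]
ledge [(0.64, [558.0, 137.0, 62.0])]
```

View pics/c5.png

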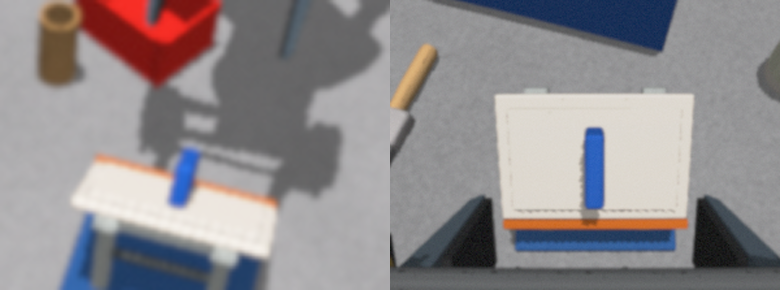

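The lid lies flat on the rails with its long edge flush on the orange bar (row 223 in the wrist half) and centred (lid 503–688, bar 504–686). Now the roll.

Call:
arm_command(rows=[-0.02, -0.06, -0.1, 0, -0.05, 0, -0.05, -0.2, -0.2, 0, -0.15, 0, -0.08, -0.38, -0.25, 0, -0.3, 0, -0.1, -0.58, -0.27, 0, -0.46, 0, -0.12, -0.76, -0.273, 0, -0.6, 0, -0.124, -0.9, -0.273, 0, -0.72, 0, -0.124, -0.98, -0.273, 0, -0.78, 0, -0.124, -1, -0.273, 0, -0.78, 0, -0.124, -1, -0.273, 0, -0.78, 0])

```text
t: 17.08
ee_pos: [391.2, 342.6, 239.1]
eef_rot: [[0.956, 0.294, -0.001], [0.294, -0.956, -0.0], [-0.001, 0.0, -1.0]]
force: [-0.5, 0.2, 0.2]
width: 91.2
grip_force: 0.0
```

```bash
python3 - <<'E'
from h import *
s=arm.sense();print(s['t'],s['ee_pos'],s['joint_pos'])
p,T=wristT();save(p,'w6')
for n in ('roll','roll_center'): print(n,[(round(d['p'],2),np.round(d['at'],1).tolist()) for d in arm.spot_point(n,p)[:2]])
im=cv2.cvtColor(np.asarray(p['pixels']),cv2.COLOR_RGB2HSV)
a=blob(p,(0,0,170),(180,60,255),(120,40,400,235));print(a[0],a[2],rect(onplane(p,a[1],80,T)),cv2.minEnclosingCircle(np.float32(onplane(p,a[1],80,T)[:,:2])))
go((388,353.5,120),Rdown(17.1))
E
```

```text
17.075 [391.21729427 342.56803949 239.10890957] [3.46126233e+01 1.83694204e+01 8.96834043e+01 1.98327364e-02
 7.20208705e+01 1.07496753e+02]
roll [(0.92, [384.6, 351.8, -5.9])]
roll_center [(0.57, [384.5, 354.1, 41.4])]
[156.87802908  94.53432956] 2476 [array([443.4, 456.4]), array([ 73. , 116.2]), 63.4] ((439.97174072265625, 446.82733154296875), 61.18301010131836)
[0.001, -0.047, 0.478, -0.0, 0.001, -0.001]
```

View pics/w6.png

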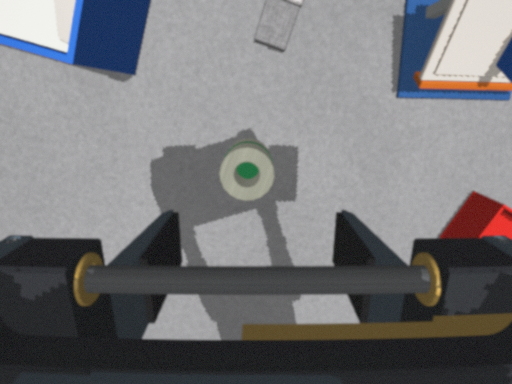

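The roll's top ring shows at about (247,173), upright, with free space round it. Compute its position.

```bash
python3 - <<'E'
from h import *
p,T=wristT();t=arm.snapshot('top')
a=blob(p,(0,0,150),(45,70,255),(212,138,282,206));c=cv2.minEnclosingCircle(np.float32(onplane(p,a[1],80,T)[:,:2]));print(a[0],a[2],c)
print(onplane(p,[[247,173]],80,T).round(1), 'tri',tri([(p,(247,173),T),(t,(97.3,262.3),None)]).round(1))
go((388,353.5,120),Rdown(17.1))
E
```

```text
[246.03962264 173.3490566 ] 1590 ((387.6124267578125, 352.951904296875), 28.94443702697754)
[[389.1 352.4  80. ]] tri [388.6 352.4  79.1]
[0.0, -0.047, 0.479, -0.0, 0.001, -0.001]
```

Call:
arm_command(rows=[0.001, -0.03, 0.1, 0, 0, 0, 0.001, -0.043, 0.25, 0, 0, 0, 0.001, -0.043, 0.42, 0, 0, 0, 0.001, -0.043, 0.57, 0, 0, 0, 0.001, -0.043, 0.7, 0, 0, 0, 0.001, -0.043, 0.79, 0, 0, 0, 0.001, -0.043, 0.83, 0, 0, 0, 0.001, -0.043, 0.836, 0, 0, 0, 0.001, -0.043, 0.836, 0, 0, 0])

```text
t: 18.45
ee_pos: [388.6, 353.4, 31.2]
eef_rot: [[0.956, 0.294, -0.001], [0.294, -0.956, 0.0], [-0.0, -0.001, -1.0]]
force: [0.0, -0.4, 0.1]
width: 91.4
grip_force: 0.0
```

Call:
arm_command(rows=[0, 0, 0, 0, 0, 0, 0, 0, 0, 0, 0, 0, 0, 0, 0, 0, 0, 0, 0, 0, 0, 0, 0, 0, 0, 0, 0, 0, 0, 0, 0, 0, 0, 0, 0, 0, 0, 0, 0, 0, 0, 0], hand=0)

```text
t: 19.32
ee_pos: [388.3, 353.3, 30.6]
eef_rot: [[0.956, 0.294, -0.001], [0.294, -0.956, -0.0], [-0.001, -0.0, -1.0]]
force: [-1.5, -0.1, 4.9]
width: 59.1
grip_force: 30.0
```

Gripped at 59 mm. Lifting and measuring the roll in the hand.

Call:
arm_command(rows=[0, 0, -0.02, 0, 0, 0, 0, 0, -0.08, 0, 0, 0, 0, 0, -0.2, 0, 0, 0, 0, 0, -0.35, 0, 0, 0, 0, 0, -0.5, 0, 0, 0, 0, 0, -0.65, 0, 0, 0, 0, 0, -0.76, 0, 0, 0, 0, 0, -0.8, 0, 0, 0, 0, 0, -0.8, 0, 0, 0])

```text
t: 20.45
ee_pos: [388.4, 353.2, 230.7]
eef_rot: [[0.956, 0.294, -0.001], [0.294, -0.956, 0.0], [-0.001, -0.0, -1.0]]
force: [-0.2, 0.3, -4.0]
width: 58.9
grip_force: 30.0
```

```bash
python3 - <<'E'
from h import *
s=arm.sense();print(s['t'],s['ee_pos'],s['width'],s['force'])
go((500,100,231),Rdown(17.1));go((575,-134,231),Rdown(17.1),start=(np.array([500,100,231.]),Rdown(17.1)))
p,T=wristT();save(p,'w7')
t=arm.snapshot('top');c=arm.snapshot('scene')
def tip(q,box): # bright spindle pixels handled by network only
    return [(round(d['p'],2),np.round(d['at'],1).tolist()) for d in arm.spot_point('spindle',q)[:2]]
print(tip(t,0),tip(c,0))
def disc(q,box):
    im=cv2.GaussianBlur(np.asarray(q['pixels']),(0,0),.7);x0,y0,x1,y1=box
    h=cv2.cvtColor(im,cv2.COLOR_RGB2HSV)
    print('disc px',im[(y0+y1)//2,x0+8],'bg',im[y0,x0])
disc(t,(258,158,306,206));disc(c,(205,185,250,225))
E
```

```text
20.45 [388.44412998 353.23203033 230.66765688] 58.88830248370773 [-0.1805776   0.32709884 -3.9530878 ]
[0.129, 1.099, -0.002, -0.0, 0.001, -0.0]
[0.012, 0.983, 0.0, 0.0, 0.0, 0.0]
[(0.65, [621.0, -125.5, -1.5])] [(0.68, [615.7, -127.5, 1.8])]
disc px [157 160 163] bg [144 143 146]
disc px [166 172 169] bg [173 172 174]
```

View pics/w7.png

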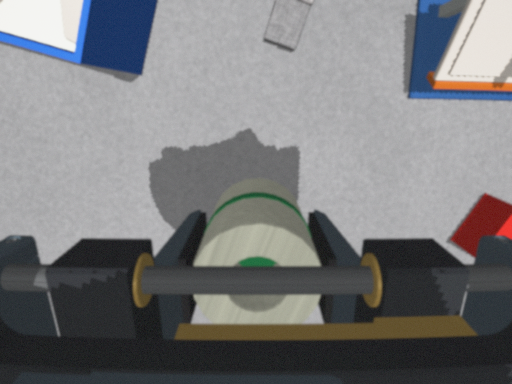

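The roll is held centred; its bore shows at (258,265). Moving toward the spindle.

Call:
arm_command(rows=[0.003, 0.02, 0, 0, 0, 0, 0.01, 0.08, 0, 0, 0, 0, 0.02, 0.18, 0, 0, 0, 0, 0.04, 0.31, 0, 0, 0, 0, 0.06, 0.45, 0, 0, 0, 0, 0.08, 0.6, 0, 0, 0, 0, 0.1, 0.74, 0, 0, 0, 0, 0.115, 0.86, 0, 0, 0, 0, 0.125, 0.95, 0, 0, 0, 0, 0.13, 0.99, 0, 0, 0, 0, 0.13, 1.0, 0, 0, 0, 0])

```text
t: 22.08
ee_pos: [493.0, 123.3, 230.3]
eef_rot: [[0.956, 0.293, -0.002], [0.293, -0.956, -0.0], [-0.002, -0.0, -1.0]]
force: [-0.3, 0.2, -3.2]
width: 58.8
grip_force: 30.0
```

```bash
python3 - <<'E'
from h import *
s=arm.sense();print(s['t'],s['ee_pos'])
go((550,-90,231),Rdown(17.1));go((535,-150,231),Rdown(17.1))
p=arm.snapshot('wrist');H=np.linalg.inv(np.array(p['hand_eye']))
K=np.array([[p['fx'],0,p['cx']],[0,p['fy'],p['cy']],[0,0,1.]])
print(cv2.projectPoints(np.float64([[14,0,-49.4],[30,0,-49.4],[0,30,-49.4],[0,-30,-49.4]]),cv2.Rodrigues(H[:3,:3])[0],H[:3,3],K,np.array([p['k1'],0,0,0]))[0].round(1).tolist())
E
```

```text
22.075 [493.03783991 123.33033055 230.28911977]
[-0.032, 0.883, -0.003, -0.0, 0.002, -0.001]
[-0.16, 1.095, -0.003, -0.0, 0.002, -0.001]
[[[256.8, 255.6]], [[256.8, 220.9]], [[324.4, 283.8]], [[189.1, 283.7]]]
```

Call:
arm_command(rows=[0, 0.02, 0, 0, 0, 0, 0, 0.08, 0, 0, 0, 0, -0.005, 0.18, 0, 0, 0, 0, -0.01, 0.31, 0, 0, 0, 0, -0.015, 0.45, 0, 0, 0, 0, -0.02, 0.6, 0, 0, 0, 0, -0.025, 0.72, 0, 0, 0, 0, -0.03, 0.82, 0, 0, 0, 0, -0.032, 0.87, 0, 0, 0, 0, -0.032, 0.883, 0, 0, 0, 0, -0.032, 0.883, 0, 0, 0, 0, -0.032, 0.883, 0, 0, 0, 0])

```text
t: 23.62
ee_pos: [550.1, -88.7, 230.4]
eef_rot: [[0.956, 0.295, -0.002], [0.295, -0.956, -0.0], [-0.002, -0.0, -1.0]]
force: [0.9, -0.5, -4.2]
width: 58.9
grip_force: 30.0
```

```bash
python3 - <<'E'
from h import *
s=arm.sense();print(s['t'],s['ee_pos'],s['qd'].round(2))
p,T=wristT();save(p,'w8');np.save('w8T.npy',T)
print([(round(d['p'],2),np.round(d['at'],1).tolist()) for d in arm.spot_point('spindle',p)[:2]])
E
```

```text
23.625 [550.11099106 -88.72528633 230.3650294 ] [ 0.1  -0.07 -0.03 -0.03 -0.   -0.05]
[(0.85, [612.9, -129.4, 3.4]), (0.35, [391.3, -4.6, 0.8])]
```

View pics/w8.png

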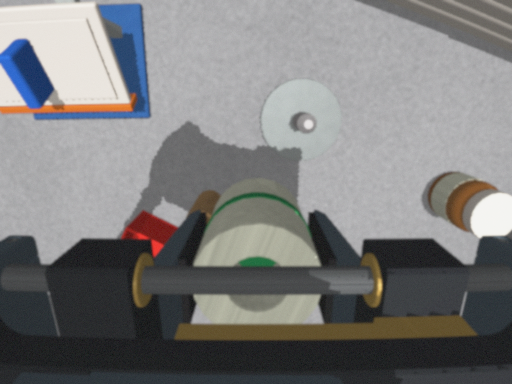

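The disc spans columns 261–342 and rows 79–159, centre (301.5,119); spindle tip at (308,124).

```bash
python3 - <<'E'
from h import *
p,T=wristT();t=arm.snapshot('top')
print('disc w',onplane(p,[[301.5,119]],12,T).round(1),'tip w',onplane(p,[[308,124]],68,T).round(1))
# top crop: disc cols 552..658, rows 68..175 ; tip (608,115)
d=(80+605/3-.33,140+121.5/3-.33);k=(80+608/3-.33,140+115/3-.33)
print('disc t',onplane(t,[d],12).round(1),'tip t',onplane(t,[k],68).round(1))
print('tri',tri([(p,(301.5,119),T),(t,d,None)]).round(1),tri([(p,(308,124),T),(t,k,None)]).round(1))
# circle fit of disc via ellipse edges in wrist
g=cv2.GaussianBlur(cv2.cvtColor(np.asarray(p['pixels']),cv2.COLOR_RGB2GRAY),(0,0),1)
im=np.asarray(p['pixels']).astype(int)
m=((im[...,1]-im[...,0])>=4).astype(np.uint8)*255
k0=np.zeros_like(m);k0[70:150,250:350]=255;m=cv2.morphologyEx(m&k0,cv2.MORPH_CLOSE,np.ones((7,7)))
c=max(cv2.findContours(m,0,1)[0],key=cv2.contourArea).reshape(-1,2);c=c[c[:,1]<146];c=cv2.convexHull(c).reshape(-1,2)
P=onplane(p,c,12,T)[:,:2];A=np.c_[2*P,np.ones(len(P))];x=np.linalg.lstsq(A,(P**2).sum(1),rcond=None)[0];print('fit',x[:2],np.sqrt(x[2]+x[:2]@x[:2]))
s=arm.sense()
for z in (140,): go((617.5,-127,z),Rdown(17.1))
E
```

```text
disc w [[ 618.1 -124.7   12. ]] tip w [[ 616.4 -124.4   68. ]]
disc t [[ 617.8 -122.9   12. ]] tip t [[ 618.8 -122.3   68. ]]
tri [ 617.7 -123.1   19.2] [ 617.  -121.1   87.3]
fit [ 616.22974105 -124.02493484] 49.35426621970882
[0.213, 0.224, 0.361, -0.0, 0.002, 0.0]
```

Call:
arm_command(rows=[0.02, 0.02, 0.01, 0, 0, 0, 0.06, 0.06, 0.05, 0, 0, 0, 0.12, 0.12, 0.12, 0, 0, 0, 0.17, 0.17, 0.2, 0, 0, 0, 0.2, 0.2, 0.28, 0, 0, 0, 0.215, 0.216, 0.36, 0, 0, 0, 0.215, 0.216, 0.42, 0, 0, 0, 0.215, 0.216, 0.441, 0, 0, 0, 0.215, 0.216, 0.441, 0, 0, 0, 0.215, 0.216, 0.441, 0, 0, 0])

```text
t: 25.08
ee_pos: [617.7, -125.3, 120.8]
eef_rot: [[0.956, 0.294, -0.0], [0.294, -0.956, -0.001], [-0.001, 0.001, -1.0]]
force: [0.4, -0.4, -3.0]
width: 58.9
grip_force: 30.0
```

```bash
python3 - <<'E'
from h import *
s=arm.sense();print(s['t'],s['ee_pos'],s['force'])
c=arm.snapshot('scene');t=arm.snapshot('top')
f=lambda q,b:cv2.resize(np.asarray(q['pixels'])[b[1]:b[3],b[0]:b[2]],(390,390),interpolation=cv2.INTER_CUBIC)
cv2.imwrite('pics/c9.png',cv2.cvtColor(np.hstack([f(c,(185,140,275,230)),f(t,(240,140,330,230))]),cv2.COLOR_RGB2BGR))
# predicted scene pixel of spindle tip & roll bottom centre
E=np.array(c['extrinsics']);K=np.array([[c['fx'],0,c['cx']],[0,c['fy'],c['cy']],[0,0,1.]])
e=s['ee_pos'];X=np.float64([[617.3,-124.5,68],[617.3,-124.5,12],[e[0],e[1],e[2]-30.6],[e[0],e[1],e[2]+49.4]])
print((((cv2.projectPoints(X,cv2.Rodrigues(E[:3,:3])[0],E[:3,3],K,np.array([c['k1'],0,0,0]))[0].reshape(-1,2))-[185,140])*390/90).round(1).tolist())
E
```

```text
25.075 [ 617.65366439 -125.33380572  120.77412185] [ 0.44891724 -0.42317822 -3.03494879]
[[177.2, 234.9], [181.9, 289.1], [173.9, 212.1], [166.2, 124.4]]
```

View pics/c9.png

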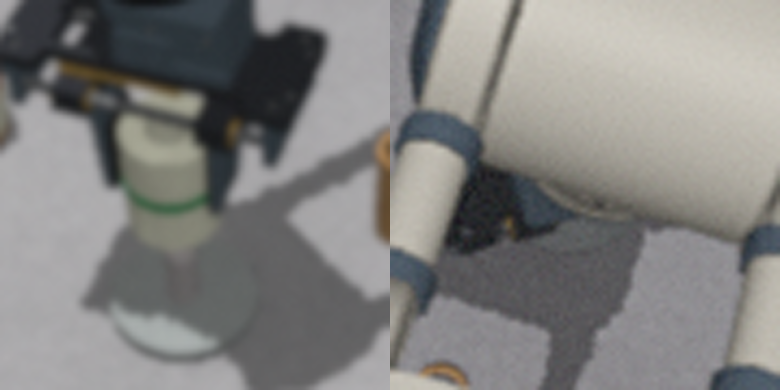

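In the scene half, the roll's bottom (about (175,213)) hangs above the spindle (column about 183, disc centre 184) in line within about 1 mm of the model. Lowering with a small correction.

Call:
arm_command(rows=[-0.0015, -0.006, 0.01, 0, 0, 0, -0.0015, -0.006, 0.03, 0, 0, 0, -0.0015, -0.006, 0.05, 0, 0, 0, -0.0015, -0.006, 0.07, 0, 0, 0, -0.0015, -0.006, 0.09, 0, 0, 0, -0.0015, -0.006, 0.11, 0, 0, 0, -0.0015, -0.006, 0.13, 0, 0, 0, -0.0015, -0.006, 0.14, 0, 0, 0, -0.0015, -0.006, 0.14, 0, 0, 0])

```text
t: 26.3
ee_pos: [616.5, -124.0, 84.8]
eef_rot: [[0.956, 0.294, -0.002], [0.294, -0.956, -0.0], [-0.002, -0.0, -1.0]]
force: [-0.2, -0.1, -2.5]
width: 58.8
grip_force: 30.0
```

Call:
arm_command(rows=[0, 0, 0.015, 0, 0, 0, 0, 0, 0.035, 0, 0, 0, 0, 0, 0.06, 0, 0, 0, 0, 0, 0.085, 0, 0, 0, 0, 0, 0.11, 0, 0, 0, 0, 0, 0.13, 0, 0, 0, 0, 0, 0.145, 0, 0, 0, 0, 0, 0.155, 0, 0, 0, 0, 0, 0.159, 0, 0, 0, 0, 0, 0.159, 0, 0, 0])

```text
t: 27.55
ee_pos: [616.5, -124.0, 45.3]
eef_rot: [[0.956, 0.294, -0.001], [0.294, -0.956, -0.0], [-0.002, -0.0, -1.0]]
force: [0.6, -0.4, -3.0]
width: 58.7
grip_force: 30.0
```

Call:
arm_command(rows=[0, 0, 0.003, 0, 0, 0, 0, 0, 0.006, 0, 0, 0, 0, 0, 0.009, 0, 0, 0, 0, 0, 0.012, 0, 0, 0, 0, 0, 0.012, 0, 0, 0])

```text
t: 28.18
ee_pos: [616.4, -124.0, 42.6]
eef_rot: [[0.956, 0.294, -0.001], [0.294, -0.956, -0.0], [-0.001, -0.0, -1.0]]
force: [-1.9, -0.8, 5.6]
width: 58.7
grip_force: 30.0
```

The roll is on the base (force stepped up at TCP z 42.6 mm, as expected). Releasing.

Call:
arm_command(rows=[0, 0, -0.003, 0, 0, 0, 0, 0, -0.003, 0, 0, 0])

```text
t: 28.42
ee_pos: [616.4, -124.0, 42.9]
eef_rot: [[0.956, 0.294, -0.002], [0.294, -0.956, -0.0], [-0.002, -0.0, -1.0]]
force: [0.4, -1.4, -2.0]
width: 58.8
grip_force: 30.0
```

Call:
arm_command(rows=[0, 0, 0, 0, 0, 0, 0, 0, 0, 0, 0, 0, 0, 0, 0, 0, 0, 0, 0, 0, 0, 0, 0, 0, 0, 0, 0, 0, 0, 0, 0, 0, 0, 0, 0, 0], hand=1)

```text
t: 29.18
ee_pos: [616.4, -124.0, 43.0]
eef_rot: [[0.956, 0.294, -0.002], [0.294, -0.956, -0.0], [-0.002, -0.0, -1.0]]
force: [0.4, 0.1, 0.3]
width: 91.1
grip_force: 0.0
```

Call:
arm_command(rows=[0, 0, -0.02, 0, 0, 0, 0, 0, -0.07, 0, 0, 0, 0, 0, -0.15, 0, 0, 0, 0, 0, -0.25, 0, 0, 0, 0, 0, -0.36, 0, 0, 0, -0.05, 0, -0.5, 0, 0, 0, -0.2, 0, -0.6, 0, 0, 0, -0.35, 0, -0.65, 0, 0, 0, -0.4, 0, -0.65, 0, 0, 0, -0.4, 0, -0.65, 0, 0, 0])

```text
t: 30.42
ee_pos: [521.0, -153.5, 206.1]
eef_rot: [[0.956, 0.293, -0.001], [0.293, -0.956, -0.0], [-0.001, 0.0, -1.0]]
force: [-0.8, -0.0, 0.2]
width: 91.4
grip_force: 0.0
```

```bash
python3 - <<'E'
from h import *
s=arm.sense();print(s['t'],s['ee_pos'],s['width'],s['force'])
c=arm.snapshot('scene');p,T=wristT()
cv2.imwrite('pics/c10.png',cv2.cvtColor(np.hstack([cv2.resize(np.asarray(c['pixels'])[120:270,170:370],(400,300),interpolation=cv2.INTER_CUBIC),cv2.resize(np.asarray(p['pixels']),(400,300))]),cv2.COLOR_RGB2BGR))
for q in (c,p):
  for n in ('roll','roll_center','lid','used_core','jar'): print(n,[(round(d['p'],2),np.round(d['at']).tolist()) for d in arm.spot_point(n,q)[:1]])
E
```

```text
30.425 [ 520.97643722 -153.49783016  206.07069746] 91.42790494652573 [-0.7968433  -0.04919595  0.1670959 ]
roll [(0.68, [620.0, -121.0, 16.0])]
roll_center [(0.68, [612.0, -123.0, 50.0])]
lid [(0.56, [603.0, 145.0, 86.0])]
used_core [(0.83, [476.0, -44.0, 0.0])]
jar [(0.83, [589.0, -352.0, 3.0])]
roll [(0.65, [615.0, -122.0, 6.0])]
roll_center [(0.68, [614.0, -123.0, 54.0])]
lid [(0.32, [571.0, -459.0, -0.0])]
used_core [(0.91, [480.0, -43.0, 1.0])]
jar [(0.66, [586.0, -350.0, 2.0])]
```

View pics/c10.png

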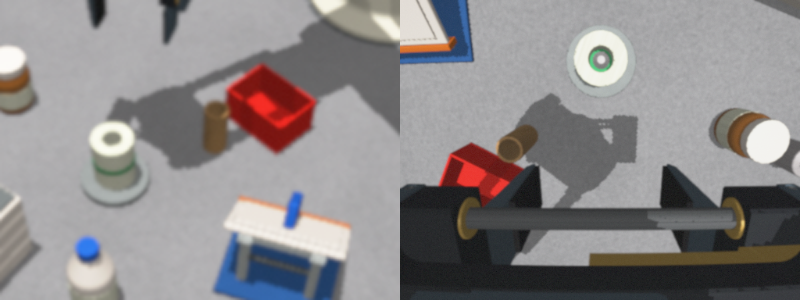

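The roll stands upright on the spindle base with the steel tip centred in its bore at (600,60). The lid lies on the rest at (290,225), the bystanders have not moved, and the arm is clear. Handing in.

```bash
python3 -c "
from bench import arm
print(arm.close_job())"
```

```text
the job is handed in; nothing more can be done
None
```

I handed the job in at about 31 s of the 58 s: the lid lies flat on the rails against the ledge, the roll is fully down on the spindle, and both are released. The last pictures show the bystanders I could see in place; no verdict came back from the hand-in.

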